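# Pin the inspection fixture and hold a sample slide flush on its sloped face

## Robot

A 6-joint arm with a two-finger parallel gripper is mounted at the origin on a cart in front of the work surface, level with it; the furniture and walls round the work are solid. World frame = base frame: x ahead of the robot, y to its left, z up, the work surface at z = 0. Lengths are in mm, angles in rad, forces in N, time in s.
With the tool pointing down it reaches from about 350 to 925 mm from the base axis. Payload 6.4 kg.
Tool frame: the origin (TCP) lies at the very end of the fingers, on their centre line; the grasp point (between the pads) lies 19 mm behind it (r.pinch_z is the distance from the TCP to the grasp point, in mm); z points along the fingers, y is the line along which they close (so a half turn about z gives the same grasp; the last joint's range is limited). The gripper opens to 85 mm and grips with 20 to 120 N. Pads are 22 mm wide; open, the fingers measure 114 mm over their backs; the gripper's body (76 mm by 85 mm) begins 54 mm behind the grasp point. The pads swing forward as they close: fully open they stand 13 mm farther back than shut.
Start: joints at [-1.432, 0.245, 1.558, -0, 1.339, -0.174], TCP at [200.025, -618.469, 231.29] pointing down, gripper open.
Joint ranges: [-3.13, 3.13], [-1.02, 2.26], [0.13, 2.54], [-0.95, 4.09], [0.21, 2.88], [-2.74, 2.74]. Speed limits (rad/s): [2.57, 2.57, 3.14, 3.14, 3.14, 3.14].

## Interface

Orientations are given as [roll, pitch, yaw] about the fixed x, y, z axes, in that order (R = Rz(yaw) Ry(pitch) Rx(roll)).
In Python, from plant import r gives the robot as it stands. The module is installed in compiled form; this text tells all that it offers.
- The arm moves only by the tool play_rows, never from a script. Its argument "plan" is a list of rows, each a list of 2 entries, a list of its own where there are three numbers: the shift along the tool's x, y, z in cm, then the turn about the tool's z in degrees. In form: [[[x, y, z], yaw], ...]. A call has 1 to 10 rows; each row shifts and turns the commanded pose from where the row before left it, along the tool's axes as they then stand; what a row does not reach is not made up. A row lasts 1/10 s, in which the tool goes at most 50 mm and 8.59 degrees, less where a joint would pass 70% of its speed; a pose out of reach is approached as far as the arm can. A call with a gripper value outside its range is refused whole. "grip" is the closure, from -1 (fully open) to 1 (shut), so that 0 is half open, set as the call begins (left out, the last holds). The fingers move at their own pace and stop on an object; "force" is the grip in N (left out, the last holds). Time passes only in rows, so rows that do not move let the fingers close. It gives the time, the measured TCP pose, the force, the opening and the grip force at its end, in the units of the state.
- r.sense(): the state, without advancing time (a new reading comes with each control period).
- r.grab_frame(name): name is "scene" or "top" or "wrist"; returns a dict with "pixels" (384x512x3 uint8, blue, green, red), "range_z" (384x512 float32, mm along the optical axis (not along the pixel's ray), 0 where there is no reading), "mtx" (3x3 intrinsics, pixels), "k1" (the pictures are not rectified: a ray, as slopes to the right and down, at radius r is drawn at 1 + k1 r^2 times it, then the intrinsics apply), "cam_to_world" (4x4, takes a point from camera to world coordinates). Camera axes: x right, y up, looking along -z (the intrinsics and any distortion apply to the point x, -y, -z); pixel columns grow to the right and rows downward; lengths in mm; the calibration is good to about 2 mm. A picture is of the moment at which its call begins.
- r.hand_in(): hands the job in; it is judged then, once.
The state is a dict: "t": time; "joint_pos": joint angles; "dq": joint speeds; "joint_efforts": joint torques, N m; "position": TCP position; "tool_rot": TCP orientation; "ft_force": force on the tool from outside, world axes, zero at the start; "torque": the same for the moment, N m; "grip_width": opening from 0.0 (shut) to 1.0 (fully open); "grip_force": force on a finger pad.
Only numpy, scipy, OpenCV 4.12 (cv2) and the standard library are available. Lean on these libraries where they do the work, as an engineer would, in place of code of your own. Each camera call takes 0.05 s, during which the arm holds its last target. There are 200 camera calls.

## Task

Take the headed pin from its rest and push it down through the aligned holes of the fixture's fork and lug until its collar seats on the fork, and leave it there. Then pick up the sample slide by its grip block, tilt it to the slope of the fixture's face and hold its underside flush on that face, centred and square, pressing gently so that the sprung face gives way a few millimetres but does not bottom out. Finish while still holding the slide pressed there; leave the other things on the bench where they are.

Things in the scene. Friction and masses are not known exactly. Their poses are not given: they have to be found in the camera images.
- bracket: the fixture: a dark steel plate 130 (x) x 185 (y) x 10 mm fixed to the bench. Origin on its underside below the sloped face. x runs along the carriage's rails, toward the face's high edge, away from the robot; z up. The steel fork (two ears 30 x 30 x 8 mm with an aluminium lug of the carriage between them) stands at the -y end, beside the face
- fork_mouth (a point): centre of the hole's mouth on the fork's top, 38 mm above the bench; axes as the fixture's. The holes of both ears and the lug are vertical, 12 mm wide, slightly chamfered and in line at the start. The face lies on the +y side, its edge 60 mm from the hole's axis and up to 85 mm high, so fingers best close along x here
- pin_knob (a point): middle of the knob of the headed steel pin; z runs up the pin. From the bottom: shank 10 mm thick, 26 mm long; collar 20 mm wide, 4 mm thick; round knob 15 mm wide, 32 mm tall to grip. This point is 20 mm above the collar's underside. At the start it stands upright, shank in the hole of a fixed wooden rest block 46 x 46 x 30 mm, collar on its top. About 45 g
- pin_seat (a point): centre of the underside of the pin's collar (the foot of the shank is 26 mm below it)
- slide_grip (a point): centre of the black upright grip block of the sample slide: an aluminium plate 60 (x) x 50 (y) x 5 mm that lies on the bench, with the block, 28 (x) x 14 (y) x 40 mm tall, in the middle of its top. Grip it across the 14 mm, along y. This point lies 25 mm above the plate's underside; z points out of the plate's top. Mass about 70 g
- slide_under (a point): centre of the underside of the sample slide
- face_centre (a point): centre of the top of the fixture's sloped aluminium face, 80 mm up the slope (x) x 70 mm wide (y). z is the normal, pointing out of the face, up and toward the robot; x points up the slope, away from the robot. The slope differs from run to run, 11 to 26 degrees, and is clamped (it does not change when pressed)
- sprung_face (a joint): how far the sloped face is pressed in along its normal, m: 0 at rest, 0.010 at its stop. Springs: about 2 N to start it, then 1.2 N per mm
- carriage (a joint): position of the carriage that bears the sloped face along its rails, m: 0 at the start (lug and fork holes in line), grows away from the robot, range -0.015 to 0.015. It slides easily (about 1 N) unless the pin is in; with the pin it has about 1 mm of play
- screw_dish: bystander: round steel dish of screws, 67 mm wide; leave it alone
- solder_spool_3: bystander: small blue solder spool, 42 mm wide, 30 mm tall; leave it alone
- bud_cup: bystander: cup of cotton buds, 54 mm tall; leave it alone
- side_cutters: bystander: side cutters lying flat; leave them alone
- flux_jar: bystander: small jar with a screw lid, 52 mm wide; leave it alone
- cell_block: bystander: block battery lying flat; leave it alone
- mug: bystander: mug, 101 mm tall; leave it alone
Not all that is in view belongs to the job. Of the things that look like the part that bears slide_grip, the larger one is meant.

How it is judged:
By the outcome, as a careful person would: the job done as asked, in the order asked, and still so for the second after the job is handed in, while the arm keeps its last pose, push and grip.
It also fails if it takes over 51 s, if anything falls off the work surface, if the arm or the gripper's body presses on something with over 40 N, if the wrist force passes 120 N, or if a joint passes its speed limit or range.

## Working session

There is one attempt and no reset: what is moved stays moved. The work goes in short steps, Python scripts to look and compute and a tool call to move; the robot and the scene stay as the last step left them, time stands still between calls to the robot, and variables do not carry over. Pictures are saved under pics/ and viewed, at most 10 in all, crops included, and the job is handed in when it is done.

Besides the shell and the picture viewer there is one more tool, called after ">>>" by a JSON object that holds its "op" and its "data". play_rows: Moves the arm, as the interface text tells. Its arguments: {"type":"object","properties":{"plan":{"type":"array"},"grip":{"type":"number"},"force":{"type":"number"}},"required":["plan"]}

```bash
mkdir -p pics; cat > h.py <<'E'
import numpy as np, cv2
from plant import r
def grab(n):
    f=r.grab_frame(n); np.savez('%s.npz'%n,**f); return f
def load(n): return dict(np.load('%s.npz'%n))
def cloud(f):
    K=f['mtx'];k1=float(f['k1']);Z=f['range_z'];h,w=Z.shape
    v,u=np.mgrid[:h,:w].astype(np.float32)
    p=cv2.undistortPoints(np.stack([u.ravel(),v.ravel()],1)[:,None].astype(np.float64),K,np.array([k1,0,0,0.]))[:,0].reshape(h,w,2)
    P=np.stack([p[...,0]*Z,-p[...,1]*Z,-Z,np.ones_like(Z)],-1)
    W=(P@f['cam_to_world'].T)[...,:3]; W[Z<=0]=np.nan
    return W
def proj(f,X):
    c=np.linalg.inv(f['cam_to_world'])@np.append(X,1); x,y=c[0]/-c[2],-c[1]/-c[2]; s=1+float(f['k1'])*(x*x+y*y)
    K=f['mtx'];return K[0,0]*x*s+K[0,2],K[1,1]*y*s+K[1,2]
E
python3 - <<'E'
from h import *
fs=[grab(n) for n in('scene','top')]
cv2.imwrite('pics/a.png',cv2.resize(fs[0]['pixels'],(768,576)))
cv2.imwrite('pics/b.png',cv2.resize(fs[1]['pixels'],(768,576)))
for f in fs: print(f['cam_to_world'].round(2),f['k1'],f['mtx'][0])
s=r.sense();print(s['t'],s['tool_rot'],s['ft_force'],r.pinch_z)
E
```

```text
[[ 4.5000e-01  5.6000e-01 -7.0000e-01 -5.0685e+02]
 [-8.9000e-01  2.8000e-01 -3.5000e-01 -4.9077e+02]
 [-0.0000e+00  7.8000e-01  6.2000e-01  9.2839e+02]
 [ 0.0000e+00  0.0000e+00  0.0000e+00  1.0000e+00]] -0.15695857053511084 [426.47433556   0.         252.07521976]
[[-0.00000e+00  9.90000e-01 -1.50000e-01  3.08140e+02]
 [-1.00000e+00 -0.00000e+00 -2.00000e-02  5.93000e+00]
 [-2.00000e-02  1.50000e-01  9.90000e-01  1.21207e+03]
 [ 0.00000e+00  0.00000e+00  0.00000e+00  1.00000e+00]] 0.00198179580501754 [366.78718626   0.         256.85679683]
0.1 [-3.13984204e+00 -3.19696302e-04  3.12800508e-01] [ 0.03893798 -0.69055076  0.41082309] 18.700000000000003
```

View pics/a.png

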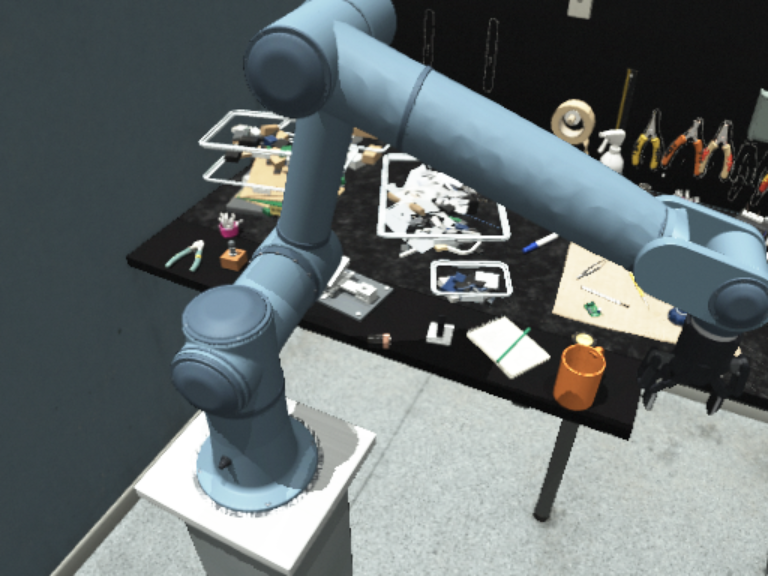

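View pics/b.png

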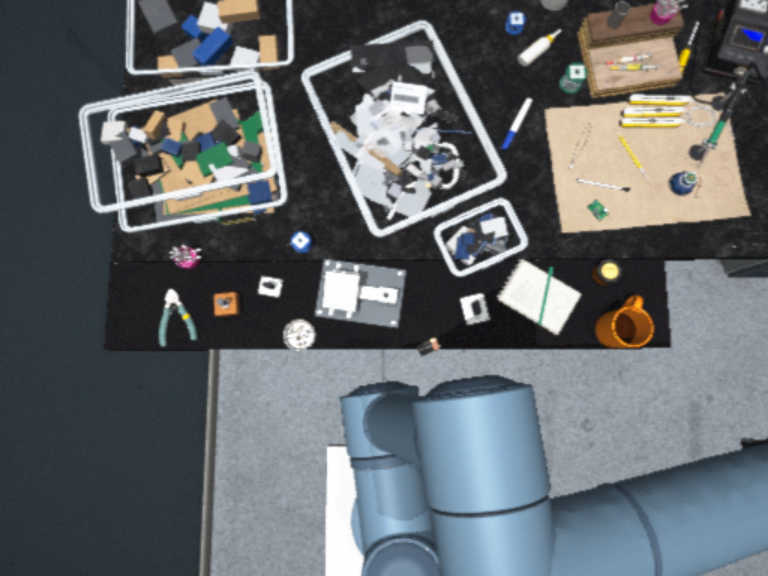

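Overhead (768-px view): fixture at (360,293), with its face at (341,290) and its fork at (383,294). The pin is in its rest block at (225,303). There are two slide candidates: (270,286), which looks small, and (473,308), which looks larger. I'll measure both and confirm in one crop.

```bash
python3 - <<'E'
from h import *
f=load('top');W=cloud(f);im=f['pixels']
a=cv2.resize(im[170:240,130:345],None,fx=3.6,fy=3.6,interpolation=cv2.INTER_CUBIC);cv2.imwrite('pics/c.png',a)
for n,(u,v) in dict(small=(270,286),big=(473,308),pin=(225,303),face=(341,290),fork=(383,294)).items():
    u,v=u*2//3,v*2//3; d=22 if n in('face','fork') else 13
    P=W[v-d:v+d,u-d:u+d].reshape(-1,3);g=im[v-d:v+d,u-d:u+d].reshape(-1,3).astype(int)
    z=P[:,2]; print(n,'z pct',np.nanpercentile(z,[5,50,90,99]).round(),W[v,u].round())
    for nm,m in(('bright',(g.min(1)>140)),('high',z>20)):
        m=m&np.isfinite(z)
        if m.sum()>5:
            rc=cv2.minAreaRect(P[m][:,:2].astype(np.float32)); print('  ',nm,m.sum(),np.round(P[m].mean(0)),np.round(rc[0]),np.round(rc[1]),round(rc[2],1),z[m].max().round())
# face plane
v,u=193,227;P=W[v-10:v+11,u-8:u+9].reshape(-1,3);c=P.mean(0);n=np.linalg.svd(P-c)[2][2];n*=np.sign(n[2]);print(c,n,np.degrees(np.arccos(n[2])))
E
```

```text
small z pct [-3.  1.  6. 34.] [495. 282.  31.]
   bright 142 [496. 288.   5.] [497. 289.] [49. 39.] 78.7 34.0
   high 26 [496. 290.  32.] [497. 291.] [21. 10.] 80.6 41.0
big z pct [-3.  2. 10. 48.] [ 443. -157.   34.]
   bright 222 [ 445. -163.    6.] [ 445. -164.] [61. 52.] 12.0 36.0
   high 51 [ 443. -162.   41.] [ 444. -163.] [27. 13.] 12.7 50.0
pin z pct [-4.  1. 32. 66.] [453. 374.  47.]
   bright 14 [452. 380.  50.] [454. 380.] [14. 10.] 21.3 67.0
   high 212 [455. 379.  34.] [455. 381.] [47. 48.] 8.3 70.0
face z pct [-2. 11. 68. 78.] [478. 124.  68.]
   bright 994 [477. 117.  42.] [486. 113.] [125. 124.] 81.9 81.0
   high 679 [479. 118.  57.] [489. 110.] [109. 103.] 81.7 81.0
fork z pct [-2. 10. 38. 74.] [476.  37.  16.]
   bright 841 [468.  56.  25.] [476.  59.] [122. 126.] 81.6 81.0
   high 373 [476.  68.  43.] [489.  58.] [103. 101.] 1.7 81.0Traceback (most recent call last):
  File "<stdin>", line 13, in <module>
    u, s, vh = gufunc(a, signature=signature)
               ~~~~~~^^^^^^^^^^^^^^^^^^^^^^^^
    raise LinAlgError("SVD did not converge")
numpy.linalg.LinAlgError: SVD did not converge
```

View pics/c.png

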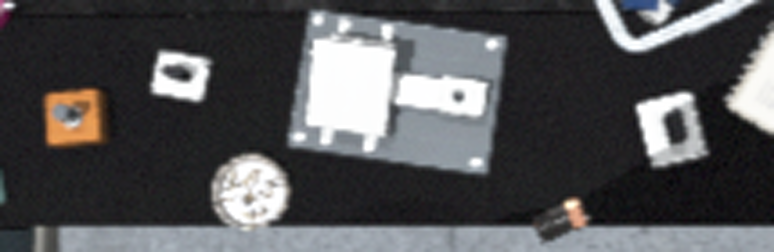

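The larger plate measures 61 x 52 mm and sits at crop (672,128), world (445,-163), so that is the sample slide. The one at crop (181,77) is only 49 x 39, so it's the decoy. Next I move in for closer looks, passing over the slide first.

>>> {"op": "play_rows", "data": {"plan": [[[3.2,-3.2,0],0],[[3.2,-3.2,0],0],[[3.2,-3.2,0],0],[[3.2,-3.2,0],0],[[3.2,-3.2,0],0],[[3.2,-3.2,0],0],[[3.2,-3.2,0],0],[[3.2,-3.2,0],0],[[3.2,-3.2,0],0],[[3.2,-3.2,0],0]], "grip": -1, "force": 40}}

```text
t: 1.1
position: [406.3, -213.6, 231.0]
tool_rot: [-3.141, 0.0, 0.312]
ft_force: [-0.1, -0.8, 0.5]
grip_width: 1.0
grip_force: 0.0
```

```bash
cat >> h.py <<'E'
def go(p,yaw):
    "remaining shift in tool axes (cm) and turn about tool z (deg)"
    s=r.sense();R=Rot(s); d=R.T@(np.array(p)-s['position'])/10
    yn=np.degrees(np.arctan2(R[1,0],R[0,0])); a=-((yaw-yn+180)%360-180)
    print('t',s['t'],'pos',np.round(s['position'],1),'yaw',round(yn,1),'rot',np.round(s['tool_rot'],4),'-> shift cm',d.round(2),'turn',round(a,1)); return d,a
def Rot(s):
    from scipy.spatial.transform import Rotation as T
    return T.from_euler('xyz',s['tool_rot']).as_matrix()
E
python3 - <<'E'
from h import *
f=grab('wrist');s=r.sense();R=Rot(s)
C=f['cam_to_world'];print('cam off in tool',(R.T@(C[:3,3]-s['position'])).round(1),'axes',(R.T@C[:3,:3]).round(2),f['mtx'].round(1).tolist(),f['k1'])
print('slide px',proj(f,np.array([445,-163,5])))
go((480,80,250),81.7)
E
```

```text
cam off in tool [  78.2    4.  -144.7] axes [[-0.01  0.95  0.32]
 [ 1.    0.01 -0.  ]
 [-0.    0.32 -0.95]] [[302.7, 0.0, 262.8], [0.0, 302.7, 190.7], [0.0, 0.0, 1.0]] -0.06494475387140616
slide px (np.float64(233.06714514325006), np.float64(116.01269472494351))
t 1.15 pos [ 408.3 -208.5  230.8] yaw 18.2 rot [-3.1382e+00 -2.4000e-03  3.1800e-01] -> shift cm [ 15.84 -25.17  -1.79] turn -63.5
```

>>> {"op": "play_rows", "data": {"plan": [[[1.6,-4.2,0],0],[[1.6,-4.2,0],0],[[1.6,-4.2,0],0],[[1.6,-4.2,0],0],[[1.6,-4.2,0],0],[[1.6,-4.2,0],0],[[0,0,0],-8]]}}

```text
t: 1.85
position: [419.0, 58.1, 230.9]
tool_rot: [-3.14, 0.0, 0.462]
ft_force: [-0.7, -0.8, 0.2]
grip_width: 0.997
grip_force: 0.0
```

```bash
cp wrist.npz w1.npz; python3 - <<'E'
from h import *
f=grab('wrist');np.savez('w2.npz',**f)
a=load('w1')['pixels'];b=f['pixels']
cv2.imwrite('pics/d.png',np.hstack([cv2.resize(a,(400,300)),cv2.resize(b,(400,300))]))
cv2.imwrite('pics/d2.png',cv2.resize(b,(768,576)))
go((454,380,200),81.7)
E
```

```text
t 1.9 pos [419.2  56.3 230.9] yaw 26.7 rot [-3.1411e+00  5.0000e-04  4.6690e-01] -> shift cm [ 17.68 -27.34   3.1 ] turn -55.0
```

View pics/d2.png

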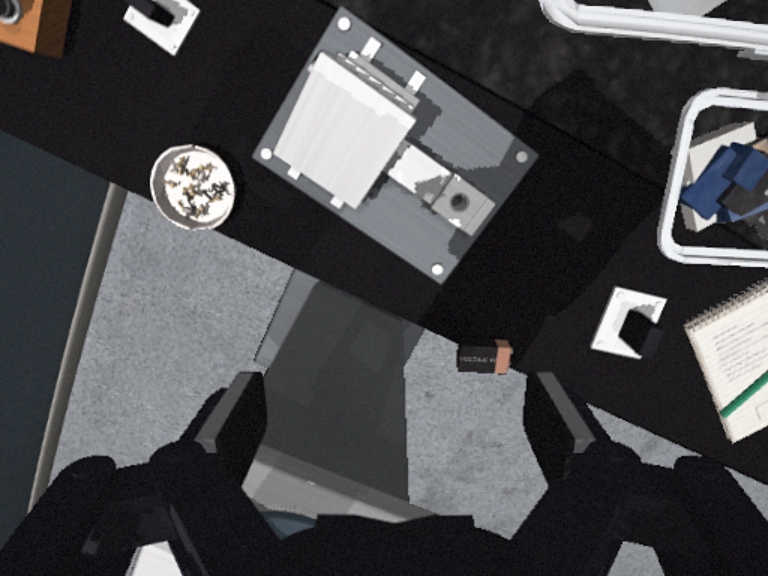

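The wrist view (768 px) shows the fork hole at (459,202), the face quad around (345,130), the slide at (630,323), and the pin's rest at the upper left. Now I'll measure the hole and face while moving towards the pin.

```bash
python3 - <<'E'
from h import *
f=dict(np.load('w2.npz'));W=cloud(f);im=f['pixels'];g=cv2.cvtColor(im,6).astype(int)
# fork
P=W[115:160,280:335].reshape(-1,3);gg=g[115:160,280:335].ravel()
m=(P[:,2]>30)&(P[:,2]<46);z=np.median(P[m][:,2]);rc=cv2.minAreaRect(P[m][:,:2].astype(np.float32));print('forktop z',z,rc)
s=g[122:148,294:320];print(s[::2,::2])
vv,uu=np.nonzero(s<75);print('hole px',len(vv),uu.mean()+294,vv.mean()+122)
def ray(f,u,v,z):
    p=cv2.undistortPoints(np.array([[[u,v]]],float),f['mtx'],np.array([float(f['k1']),0,0,0]))[0,0]
    C=f['cam_to_world'];d=C[:3,:3]@[p[0],-p[1],-1];o=C[:3,3];return o+d*(z-o[2])/d[2]
for zz in(z,38): print('hole',ray(f,uu.mean()+294,vv.mean()+122,zz))
# face
M=W[25:150,175:285].reshape(-1,3);G=im[25:150,175:285].reshape(-1,3)
k=(M[:,2]>40)&(G.min(1)>110);Q=M[k]
for _ in range(6):
    c=Q.mean(0);n=np.linalg.svd(Q-c,full_matrices=False)[2][2];n*=np.sign(n[2]);d=(M-c)@n;Q=M[(np.abs(d)<2.5)&(M[:,2]>35)&(G.min(1)>90)]
th=np.degrees(np.arccos(n[2]));print('face',len(Q),c.round(1),'n',n.round(3),'slope',th,'dir',np.degrees(np.arctan2(-n[1],-n[0])))
yv=np.cross(n,np.array([1,0,0]));yv/=np.linalg.norm(yv);xv=np.cross(yv,n)
ab=np.stack([(Q-c)@xv,(Q-c)@yv],1).astype(np.float32);r_=cv2.minAreaRect(ab);print(r_, 'centre',(c+r_[0][0]*xv+r_[0][1]*yv).round(1))
# slide from both views
for nm in('w1','w2'):
    f=dict(np.load(nm+'.npz'));W=cloud(f);im=f['pixels'];q=np.nanmax
    sel=(np.hypot(W[...,0]-445,W[...,1]+163)<45)
    k=sel&(im.min(2)>110)&(np.abs(W[...,2]-5)<6);rc=cv2.minAreaRect(W[k][:,:2].astype(np.float32))
    k2=sel&(W[...,2]>40);r2=cv2.minAreaRect(W[k2][:,:2].astype(np.float32));print(nm,'plate',k.sum(),rc,W[k][:,2].mean(),'block',k2.sum(),r2,np.median(W[k2][:,2]))
go((440,340,180),81.7)
E
```

```text
forktop z 39.46817016938655 ((471.76837158203125, 38.0301399230957), (57.945884704589844, 29.865219116210938), 82.37026977539062)
[[171 122 101 169 172 174 171 173 176 127  50  67  76]
 [123  81 164 166 168 173 172 175 168 174 151  69  77]
 [ 92 137 172 165 168 169 170 175 170 170 173 178  94]
 [ 90 172 172 168 171 153 148 155 173 174 173 176 177]
 [142 139 167 171 129  63  44 120 118 174 173 173 169]
 [170 168 169 143  62  47  42  57  81 143 173 173 170]
 [169 168 171 118  50  56  43  73  72 112 171 168 173]
 [168 170 177 132  51  59  72  80  73 126 168 167 170]
 [166 167 167 154  99  89  93  81 112 164 171 167 168]
 [173 162 172 172 139 115 118 118 155 167 169 173 150]
 [169 177 169 167 174 168 167 167 171 166 166 167 178]
 [129 161 174 168 164 172 170 169 176 174 173 163 174]
 [117 123 162 255 242 250 189 175 171 177 152 177 170]]
hole px 63 307.6190476190476 131.0952380952381
hole [475.48053195  32.03905109  39.46817017]
hole [475.40921205  31.76658059  38.        ]
face 5361 [478.6 127.5  66.3] n [-0.398  0.06   0.915] slope 23.75409553840501 dir -8.635520100879324
((-3.7961177825927734, 0.19263839721679688), (70.37845611572266, 81.02841186523438), 80.13224792480469) centre [475.2 127.6  64.8]
w1 plate 1698 ((443.2950439453125, -161.310791015625), (60.54058074951172, 51.812294006347656), 12.880626678466797) 6.786685927485218 block 6542 ((428.4511413574219, -174.76010131835938), (42.529693603515625, 57.602970123291016), 88.16227722167969) 310.44626123493185
w2 plate 1037 ((442.535400390625, -164.52264404296875), (62.460655212402344, 55.324981689453125), 13.249581336975098) 6.8094274048368915 block 289 ((443.1084899902344, -162.40951538085938), (27.546630859375, 14.760798454284668), 13.241769790649414) 46.238715946276955
t 1.9 pos [419.2  56.3 230.9] yaw 26.7 rot [-3.1411e+00  5.0000e-04  4.6690e-01] -> shift cm [ 14.63 -24.4    5.1 ] turn -55.0
```

>>> {"op": "play_rows", "data": {"plan": [[[2.5,-4.0,0],0],[[2.5,-4.0,0],0],[[2.5,-4.0,0],0],[[2.5,-4.0,0],0],[[2.5,-4.0,0],0],[[0,0,0],-8],[[0,0,0],-8],[[0,0,0],-8],[[0,0,0],-8],[[0,0,0],-8]]}}

```text
t: 2.9
position: [445.0, 287.5, 230.8]
tool_rot: [-3.141, 0.001, 1.153]
ft_force: [0.3, -0.5, 0.3]
grip_width: 1.0
grip_force: 0.0
```

```bash
cat >> h.py <<'E'
def ray(f,u,v,z):
    p=cv2.undistortPoints(np.array([[[u,v]]],float),f['mtx'],np.array([float(f['k1']),0,0,0]))[0,0]
    C=f['cam_to_world'];d=C[:3,:3]@[p[0],-p[1],-1];o=C[:3,3];return o+d*(z-o[2])/d[2]
E
python3 - <<'E'
from h import *
f=grab('wrist');np.savez('w3.npz',**f);W=cloud(f);im=f['pixels']
u,v=map(int,proj(f,np.array([454,380,50])));print(u,v)
sel=np.hypot(W[...,0]-454,W[...,1]-380)<45
k=sel&(W[...,2]>60)&(W[...,2]<80);zt=np.median(W[k][:,2]);print('knob top',k.sum(),np.median(W[k],0),cv2.minEnclosingCircle(W[k&(abs(W[...,2]-zt)<2)][:,:2].astype(np.float32)))
k=sel&(abs(W[...,2]-31)<4);print('rest',k.sum(),cv2.minAreaRect(W[k][:,:2].astype(np.float32)),np.median(W[k][:,2]))
c=im[max(0,v-60):v+60,max(0,u-80):u+80];cv2.imwrite('pics/e.png',cv2.resize(c,None,fx=4,fy=4))
go((454,380,120),81.7)
# hole in other views
for n in('w1.npz','w3.npz','top.npz'):
    h=dict(np.load(n));print(n,proj(h,np.array([475,31,38])))
h=dict(np.load('w1.npz'))
E
```

```text
234 84
knob top 216 [455.17275809 382.3783887   67.68250024] ((454.7736511230469, 382.4833068847656), 7.493797302246094)
rest 1585 ((454.7524719238281, 382.27081298828125), (46.38345718383789, 46.377498626708984), 6.1081767082214355) 32.14392238047833
t 2.95 pos [445.  287.5 230.8] yaw 66.3 rot [-3.1411e+00  7.0000e-04  1.1565e+00] -> shift cm [ 8.84 -2.9  11.08] turn -15.4
w1.npz (np.float64(61.953340261410744), np.float64(35.87663664796031))
w3.npz (np.float64(357.0407710685376), np.float64(320.51799499818867))
top.npz (np.float64(256.5854664438086), np.float64(195.29594502516548))
```

View pics/e.png

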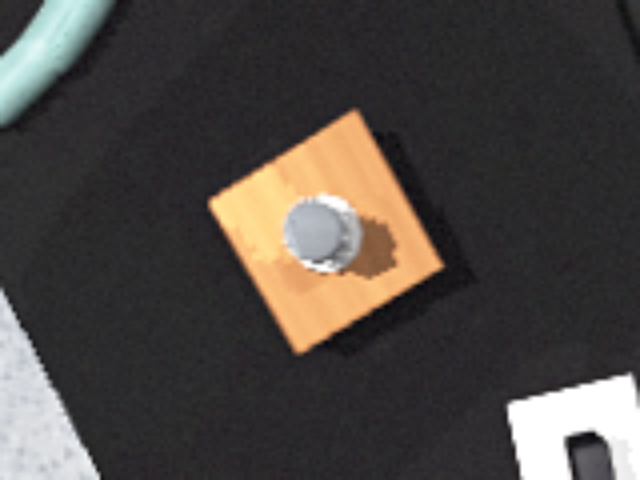

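The crop shows the knob at (316,232) in the middle of the rest block, upright, with clear space around it. Approaching.

>>> {"op": "play_rows", "data": {"plan": [[[3.03,-0.97,0],0],[[3.03,-0.97,1],0],[[3.03,-0.96,2],0],[[0,0,4],-7.7],[[0,0,4],-7.7],[[0,0,2],0],[[0,0,0],0]]}}

```text
t: 3.65
position: [453.1, 381.1, 97.0]
tool_rot: [-3.135, 0.005, 1.415]
ft_force: [-1.0, -1.0, -0.5]
grip_width: 0.998
grip_force: 0.0
```

```bash
python3 - <<'E'
from h import *
go((455,382.3,38),81.7)
for n in('w1','w2','w3'):
    f=dict(np.load(n+'.npz'));W=cloud(f);g=cv2.cvtColor(f['pixels'],6)
    sel=np.hypot(W[...,0]-475,W[...,1]-32)<11
    k=sel&(W[...,2]<34);print(n,'deep',k.sum(),np.nanmean(W[k],0) if k.any() else '')
    u,v=proj(f,np.array([475,32,39.5]))
    if not(12<u<500 and 12<v<370): continue
    u,v=int(u),int(v);s=g[v-9:v+10,u-9:u+10];th,b=cv2.threshold(s,0,1,cv2.THRESH_BINARY_INV+cv2.THRESH_OTSU)
    nn,l,st,ce=cv2.connectedComponentsWithStats(b)
    for i in range(1,nn):
        if st[i,4]>20: print(n,st[i],ray(f,u-9+st[i,0]+(st[i,2]-1)/2,v-9+st[i,1]+(st[i,3]-1)/2,39).round(1))
    k=(abs(W[...,2]-39.5)<2.5)&(np.hypot(W[...,0]-475,W[...,1]-32)<30)&(g>120)
    print(n,'top',k.sum(),cv2.minAreaRect(W[k][:,:2].astype(np.float32)))
E
```

```text
t 3.65 pos [453.1 381.1  97. ] yaw 81.1 rot [-3.1349  0.0053  1.415 ] -> shift cm [0.18 0.2  5.89] turn -0.6
w1 deep 70 [471.17719012  37.14828972  27.57638742]
w1 [  2   7  12  12 116] [471.4  33.7  39. ]
w1 top 913 ((470.7865295410156, 28.1380615234375), (38.85269546508789, 30.51522445678711), 82.00627136230469)
w2 deep 80 [470.49596036  28.88728726  16.83495086]
w2 [  2   7  13  12 113] [471.4  31.7  39. ]
w2 top 779 ((470.35028076171875, 28.104047775268555), (37.92626190185547, 29.589008331298828), 82.22980499267578)
w3 deep 24 [470.85226404  25.85529201  30.2491209 ]
w3 [ 0  0 19 19 98] [475.2  32.9  39. ]
w3 top 359 ((469.5152587890625, 29.133689880371094), (39.197574615478516, 27.84181785583496), 82.51695251464844)
```

>>> {"op": "play_rows", "data": {"plan": [[[0.1,0.1,3],-0.6],[[0.1,0.1,2.8],0],[[0,0,0.1],0],[[0,0,0],0]]}}

```text
t: 4.05
position: [458.5, 384.8, 43.5]
tool_rot: [3.141, -0.001, 1.428]
ft_force: [-0.4, 0.0, 1.8]
grip_width: 0.999
grip_force: 0.0
```

```bash
python3 - <<'E'
from h import *
go((455,382.3,38),81.7)
E
```

```text
t 4.05 pos [458.5 384.8  43.5] yaw 81.8 rot [ 3.1408e+00 -6.0000e-04  1.4278e+00] -> shift cm [-0.3  -0.31  0.55] turn 0.1
```

>>> {"op": "play_rows", "data": {"plan": [[[-0.25,-0.25,0.1],0],[[0,0,0],0],[[0,0,0],0]]}}

```text
t: 4.35
position: [455.5, 383.0, 42.7]
tool_rot: [3.14, -0.001, 1.429]
ft_force: [0.2, 0.7, -0.1]
grip_width: 1.0
grip_force: 0.0
```

```bash
python3 - <<'E'
from h import *
go((455,382.3,38),81.7)
E
```

```text
t 4.35 pos [455.5 383.   42.7] yaw 81.9 rot [ 3.1399e+00 -1.3000e-03  1.4295e+00] -> shift cm [-0.08 -0.04  0.47] turn 0.2
```

>>> {"op": "play_rows", "data": {"plan": [[[-0.05,-0.04,0.35],0],[[0,0,0],0]]}}

```text
t: 4.55
position: [454.1, 382.1, 37.6]
tool_rot: [-3.141, 0.0, 1.43]
ft_force: [-0.4, -0.1, 0.1]
grip_width: 0.998
grip_force: 0.0
```

>>> {"op": "play_rows", "data": {"plan": [[[0,0,0],0],[[0,0,0],0],[[0,0,0],0],[[0,0,0],0],[[0,0,0],0],[[0,0,0],0],[[0,0,0],0],[[0,0,0],0]], "grip": 1, "force": 80}}

```text
t: 5.35
position: [454.6, 382.4, 38.1]
tool_rot: [3.141, -0.0, 1.43]
ft_force: [0.2, -0.5, 2.2]
grip_width: 0.147
grip_force: 78.0
```

>>> {"op": "play_rows", "data": {"plan": [[[0,0,-2.5],0],[[0,0,-4.5],0],[[-1.5,0.3,-4],0],[[-4.7,0.9,0],0],[[-4.7,0.9,0],0],[[-4.7,0.9,0],0],[[-4.7,0.9,0],0],[[-4.7,0.9,0],0],[[-4.7,0.9,0],0],[[-4.7,0.88,0],0]]}}

```text
t: 6.35
position: [470.7, 30.6, 147.7]
tool_rot: [3.141, -0.0, 1.43]
ft_force: [1.8, 0.9, -0.3]
grip_width: 0.143
grip_force: 79.2
```

>>> {"op": "play_rows", "data": {"plan": [[[0,0,0],0],[[0,0,0],0]]}}

```text
t: 6.55
position: [471.0, 31.5, 147.6]
tool_rot: [-3.141, -0.0, 1.427]
ft_force: [-0.2, 1.0, -0.3]
grip_width: 0.15
grip_force: 79.2
```

```bash
python3 - <<'E'
from h import *
go((471.2,32.3,80),81.7)
f=grab('wrist');np.savez('w4.npz',**f);s=r.sense();print(s['grip_force'],s['grip_width'])
cv2.imwrite('pics/f.png',cv2.resize(f['pixels'],(768,576)))
print([np.array(proj(f,np.array(p)))*1.5 for p in((471.2,32.3,38),(*s['position'][:2],s['position'][2]-34))])
E
```

```text
t 6.55 pos [471.   31.5 147.6] yaw 81.8 rot [-3.1411e+00 -3.0000e-04  1.4271e+00] -> shift cm [0.08 0.01 6.76] turn 0.1
79.2290461063385 0.14974551762087196
[array([394.53225592, 280.13846831]), array([393.68829231, 332.79978576])]
```

View pics/f.png

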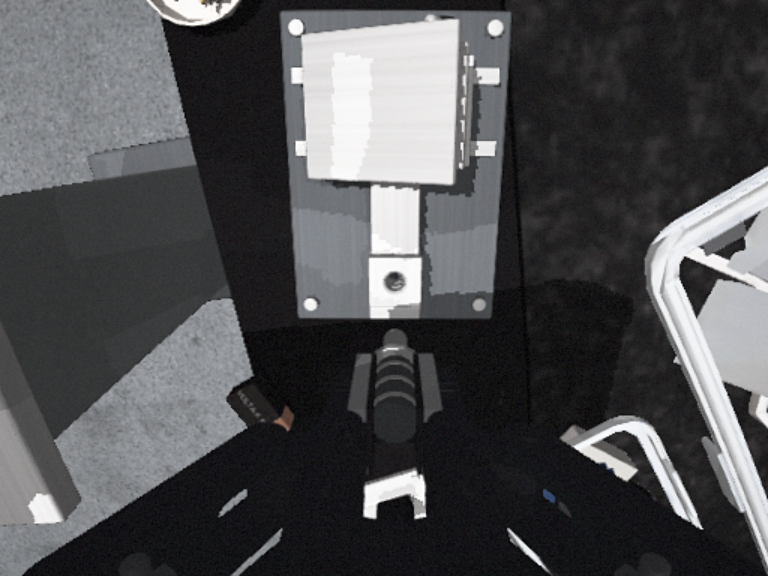

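The carried view shows the hole at (394,281), predicted at (394.5,280), and the pin foot at (395,335), predicted at (394,333). The aim agrees, so I'm descending.

>>> {"op": "play_rows", "data": {"plan": [[[0.04,0.02,3],0],[[0,0,3],0],[[0,0,0.6],0],[[0,0,0],0],[[0,0,0],0]]}}

```text
t: 7.1
position: [472.3, 33.4, 83.0]
tool_rot: [3.14, 0.0, 1.431]
ft_force: [0.4, 0.4, 0.3]
grip_width: 0.147
grip_force: 79.2
```

```bash
python3 - <<'E'
from h import *
go((471.2,32.0,46),81.7)
f=grab('wrist');s=r.sense();print(s['ft_force'])
x,y,z=s['position']
a=np.array(proj(f,np.array([471.2,32.0,38])));b=np.array(proj(f,np.array([x,y,z-34])));print(a,b)
u,v=a.round().astype(int);c=f['pixels'][v-45:v+45,u-60:u+60];cv2.imwrite('pics/g.png',cv2.resize(c,None,fx=5,fy=5,interpolation=cv2.INTER_CUBIC))
E
```

```text
t 7.1 pos [472.3  33.4  83. ] yaw 82.0 rot [3.1398 0.     1.4312] -> shift cm [-0.15 -0.1   3.7 ] turn 0.3
[ 0.01718495 -0.46830601 -1.29870879]
[261.32766874 218.58342662] [263.29941899 223.76955635]
```

View pics/g.png

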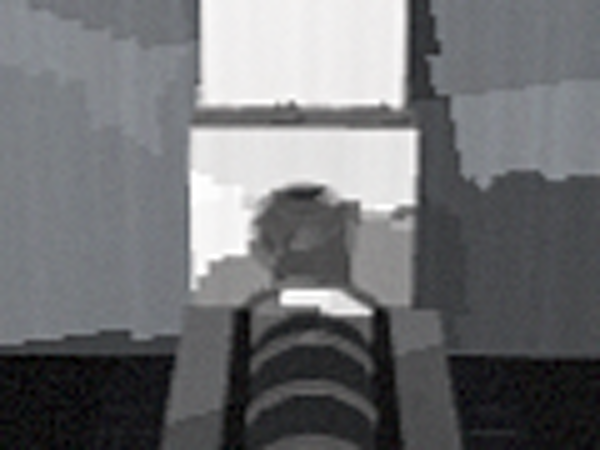

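The crop shows the ear spanning 190–418, so its centre is at 304. The pin shank is centred at about 309 and the hole's far rim is at row 183. The tool is therefore about 1 mm too far in +x and +y. I'll correct that and insert.

>>> {"op": "play_rows", "data": {"plan": [[[-0.13,-0.1,0.3],0],[[0,0,0],0],[[0,0,0.3],0],[[0,0,0.3],0],[[0,0,0.3],0],[[0,0,0],0]]}}

```text
t: 7.75
position: [469.9, 31.7, 69.2]
tool_rot: [-3.14, -0.0, 1.43]
ft_force: [-1.2, 0.2, -0.3]
grip_width: 0.141
grip_force: 79.2
```

>>> {"op": "play_rows", "data": {"plan": [[[0,0,0.4],0],[[0,0,0.4],0],[[0,0,0.4],0],[[0,0,0.3],0],[[0,0,0],0]]}}

```text
t: 8.25
position: [470.0, 31.7, 54.3]
tool_rot: [-3.141, -0.0, 1.43]
ft_force: [-0.2, -0.5, -0.9]
grip_width: 0.147
grip_force: 79.2
```

>>> {"op": "play_rows", "data": {"plan": [[[0,0,0.3],0],[[0,0,0.2],0],[[0,0,0.2],0],[[0,0,0.1],0],[[0,0,0.1],0],[[0,0,0],0]]}}

```text
t: 8.85
position: [470.4, 31.6, 46.0]
tool_rot: [-3.141, 0.0, 1.43]
ft_force: [-1.7, -0.4, 2.5]
grip_width: 0.147
grip_force: 79.7
```

>>> {"op": "play_rows", "data": {"plan": [[[0,0,0.1],0],[[0,0,0.05],0],[[0,0,0],0]]}}

```text
t: 9.15
position: [470.5, 31.6, 45.9]
tool_rot: [-3.14, 0.0, 1.43]
ft_force: [-8.2, 1.0, 16.9]
grip_width: 0.147
grip_force: 81.2
```

>>> {"op": "play_rows", "data": {"plan": [[[0,0,-0.1],0],[[0,0,0],0],[[0,0,0],0],[[0,0,0],0],[[0,0,0],0],[[0,0,-1],0],[[0,0,-3],0],[[0,0,-4.5],8],[[0,0,-4.5],8],[[0,0,0],8]], "grip": -1, "force": 40}}

```text
t: 10.15
position: [474.7, 31.0, 183.3]
tool_rot: [3.128, -0.006, 1.005]
ft_force: [0.7, -0.0, 0.2]
grip_width: 1.002
grip_force: 0.0
```

```bash
python3 - <<'E'
from h import *
f=grab('wrist');np.savez('w5.npz',**f);W=cloud(f)
k=(np.hypot(W[...,0]-471,W[...,1]-32)<12)&(W[...,2]>58)&(W[...,2]<100);print('knob',k.sum(),np.median(W[k],0) if k.any() else 0)
k=(np.hypot(W[...,0]-471,W[...,1]-32)<16)&(W[...,2]>30)&(W[...,2]<50);print(np.histogram(W[k][:,2],bins=range(30,51)))
cv2.imwrite('pics/h.png',cv2.resize(f['pixels'],(768,576)))
go((443.1,-162.6,100),13.1)
E
```

```text
knob 289 [471.82453535  34.15296503  75.35058799]
(array([  3,   3,   2,   2,   2,   2,   1,   4,  29, 159, 165,  29,  12,
        37,  34,  12,   1,   4,   0,   2]), array([30, 31, 32, 33, 34, 35, 36, 37, 38, 39, 40, 41, 42, 43, 44, 45, 46,
       47, 48, 49, 50]))
t 10.2 pos [472.9  31.2 180.1] yaw 57.4 rot [ 3.1334 -0.0035  1.0018] -> shift cm [-17.96   7.87   8.01] turn 44.3
```

The depth data shows the knob's top at about 74 mm and the collar's top at about 42 mm after removing the constant bias, so the pin is seated. Now to the slide.

>>> {"op": "play_rows", "data": {"plan": [[[-3.6,1.57,0],0],[[-3.6,1.57,0],0],[[-3.6,1.57,0],0],[[-3.6,1.57,0],0],[[-3.55,1.57,0],0],[[0,0,0.5],8],[[0,0,1],8],[[0,0,1.5],8],[[0,0,1.5],8],[[0,0,1],8]]}}

```text
t: 11.2
position: [440.4, -161.5, 118.7]
tool_rot: [-3.139, 0.002, 0.309]
ft_force: [-0.2, 0.1, 0.5]
grip_width: 0.997
grip_force: 0.0
```

>>> {"op": "play_rows", "data": {"plan": [[[0,0,0],4.3],[[0,0,0],0],[[0,0,0],0]]}}

```text
t: 11.5
position: [441.3, -162.0, 120.2]
tool_rot: [-3.141, 0.0, 0.241]
ft_force: [0.6, 0.2, -0.7]
grip_width: 0.995
grip_force: 0.0
```

```bash
python3 - <<'E'
from h import *
go((443.1,-162.6,100),13.1)
f=grab('wrist');np.savez('w6.npz',**f);W=cloud(f);im=f['pixels']
sel=np.hypot(W[...,0]-443,W[...,1]+162)<45
k=sel&(W[...,2]>38)&(W[...,2]<52);print(k.sum(),cv2.minAreaRect(W[k][:,:2].astype(np.float32)),np.median(W[k][:,2]))
k=sel&(im.min(2)>110)&(abs(W[...,2]-5)<5);print(k.sum(),cv2.minAreaRect(W[k][:,:2].astype(np.float32)))
E
```

```text
t 11.5 pos [ 441.3 -162.   120.2] yaw 13.8 rot [-3.1412e+00  3.0000e-04  2.4060e-01] -> shift cm [0.16 0.1  2.02] turn 0.7
666 ((443.8330383300781, -162.5416259765625), (27.80292320251465, 13.94449234008789), 13.581178665161133) 46.829146414336776
2468 ((442.8651428222656, -163.10165405273438), (60.03787612915039, 50.31498336791992), 12.46732234954834)
```

>>> {"op": "play_rows", "data": {"plan": [[[0.18,0.12,3],0.7],[[0,0,3],0],[[0,0,2.5],0],[[0,0,1.5],0],[[0,0,0],0],[[0,0,0],0],[[0,0,0],0]]}}

```text
t: 12.25
position: [444.5, -163.5, 21.6]
tool_rot: [3.14, -0.002, 0.226]
ft_force: [-0.1, 0.3, 0.9]
grip_width: 1.002
grip_force: 0.0
```

```bash
python3 - <<'E'
from h import *
go((443.4,-162.8,12),13)
E
```

```text
t 12.25 pos [ 444.5 -163.5   21.6] yaw 13.0 rot [ 3.1397e+00 -1.7000e-03  2.2610e-01] -> shift cm [-0.09 -0.1   0.96] turn -0.0
```

>>> {"op": "play_rows", "data": {"plan": [[[-0.07,-0.08,0.45],0],[[0,0,0.4],0],[[0,0,0],0],[[0,0,0],0]]}}

```text
t: 12.65
position: [442.6, -162.2, 11.7]
tool_rot: [-3.141, 0.0, 0.226]
ft_force: [0.6, 0.4, 0.1]
grip_width: 1.004
grip_force: 0.0
```

>>> {"op": "play_rows", "data": {"plan": [[[0,0,0],0],[[0,0,0],0],[[0,0,0],0],[[0,0,0],0],[[0,0,0],0],[[0,0,0],0],[[0,0,0],0],[[0,0,0],0]], "grip": 1, "force": 25}}

```text
t: 13.45
position: [442.8, -162.3, 11.9]
tool_rot: [3.141, -0.0, 0.226]
ft_force: [0.7, -1.0, 1.4]
grip_width: 0.162
grip_force: 25.9
```

```bash
python3 - <<'E'
from h import *
go((443.4,-162.8,120),13)
E
```

```text
t 13.45 pos [ 442.8 -162.3   11.9] yaw 12.9 rot [ 3.1414e+00 -2.0000e-04  2.2550e-01] -> shift cm [  0.05   0.06 -10.81] turn -0.1
```

>>> {"op": "play_rows", "data": {"plan": [[[0,0,-2],0],[[0,0,-4.5],0],[[0,0,-4.5],0],[[0.71,-4.48,0],0],[[0.71,-4.48,0],0],[[0.71,-4.48,0],0],[[0.71,-4.48,0],0],[[0.71,-4.48,0],0],[[0.71,-4.48,0],0],[[0.71,-4.48,0],0]]}}

```text
t: 14.45
position: [420.2, 156.3, 121.7]
tool_rot: [3.142, -0.0, 0.226]
ft_force: [0.0, -0.8, -1.3]
grip_width: 0.153
grip_force: 25.7
```

>>> {"op": "play_rows", "data": {"plan": [[[0.71,-4.48,0],0],[[0.71,-4.48,0],0],[[0.71,-4.48,0],0],[[0.71,-4.48,0],0],[[0.71,-4.48,0],0],[[0,0,0],7],[[0,0,0],0],[[0,0,0],0]]}}

```text
t: 15.25
position: [405.1, 380.3, 121.3]
tool_rot: [3.141, 0.001, 0.105]
ft_force: [-0.3, 0.1, -0.5]
grip_width: 0.16
grip_force: 25.7
```

```bash
python3 - <<'E'
from h import *
go((405,382,60),6)
f=grab('wrist');np.savez('w7.npz',**f);W=cloud(f);s=r.sense();p=s['position'];R=Rot(s);print(s['grip_width'],s['grip_force'])
T=(W-p)@R   # tool coords
m=(abs(T[...,0])<36)&(abs(T[...,1])<29)&(T[...,2]>-5)&(T[...,2]<35)&(f['pixels'].min(2)>90)
Q=T[m];print(len(Q),Q.min(0),Q.max(0))
c=np.median(Q,0);A=np.c_[Q[:,:2],np.ones(len(Q))];s_=np.linalg.lstsq(A,Q[:,2],rcond=None)[0];print('tilt deg x,y',np.degrees(np.arctan(s_[:2])),s_[2])
cv2.imwrite('pics/i.png',cv2.resize(f['pixels'],(768,576)))
E
```

```text
t 15.25 pos [405.1 380.3 121.3] yaw 6.0 rot [3.141e+00 1.000e-03 1.055e-01] -> shift cm [ 0.01 -0.18  6.13] turn 0.0
0.15938336427695976 25.739011466503143
4227 [ -7.31633272 -25.97801701  -4.95003363] [30.68106955 24.14970267  9.70863182]
tilt deg x,y [0.9529182  0.03376259] 4.668071613165258
```

View pics/i.png

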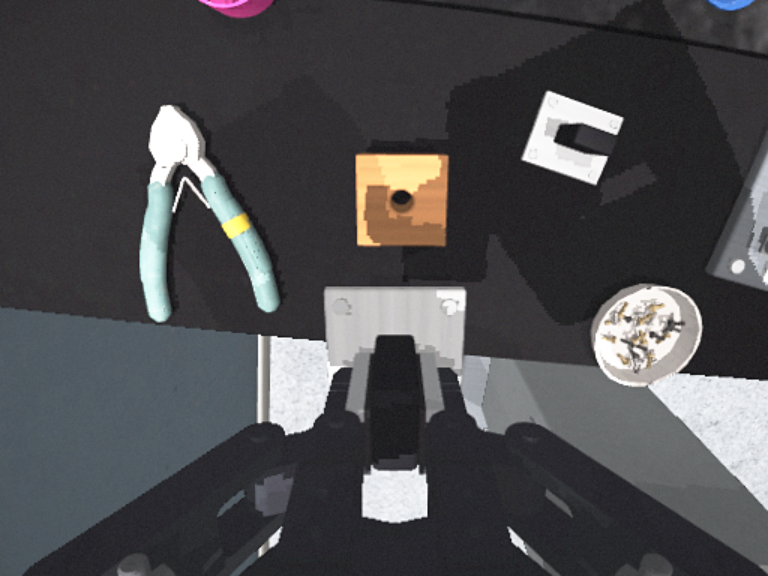

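The view shows the slide held level and centred, plate at (395,328), with the empty rest block directly ahead at (402,200) and nothing in the way. The tool can't tilt, so I'll press the plate's far edge on the fixed rest. That makes the block pivot between the pads.

>>> {"op": "play_rows", "data": {"plan": [[[0,-0.1,3.5],0],[[0,-0.1,3],0],[[0,0,1.2],0],[[0,0,0],0],[[0,0,0.3],0],[[0,0,0.3],0],[[0,0,0.2],0],[[0,0,0],0]]}}

```text
t: 16.1
position: [406.6, 383.7, 40.3]
tool_rot: [-3.141, -0.002, 0.104]
ft_force: [-6.8, -3.7, 16.0]
grip_width: 0.158
grip_force: 28.5
```

```bash
cat >> h.py <<'E'
def tilt():
    f=grab('wrist');W=cloud(f);s=r.sense();p=s['position'];T=(W-p)@Rot(s)
    m=(abs(T[...,0])<36)&(abs(T[...,1])<29)&(T[...,2]>-20)&(T[...,2]<35)&(f['pixels'].min(2)>60)&(T[...,0]>16)
    # keep points right of the fingers; robust plane fit
    Q=T[m]
    for _ in range(8):
        A=np.c_[Q[:,:2],np.ones(len(Q))];c=np.linalg.lstsq(A,Q[:,2],rcond=None)[0];e=T[m]@[-c[0],-c[1],1]-c[2];Q=T[m][abs(e)<max(1.5,np.percentile(abs(e),50))]
    print('t',s['t'],'pos',p.round(1),'F',s['ft_force'].round(1),'grip',round(s['grip_width'],3),'n',len(Q),'tilt x,y (deg)',np.degrees(np.arctan(c[:2])).round(2),'z0',c[2].round(2),'ext',Q.min(0).round(1),Q.max(0).round(1)); return f
E
python3 -c "
from h import *
tilt()"
```

```text
t 16.15 pos [406.6 383.6  40.3] F [-6.8 -3.1 14.6] grip 0.161 n 2047 tilt x,y (deg) [13.97  2.7 ] z0 -1.54 ext [ 16.  -25.6   1.9] [36.  28.9  9.7]
```

```bash
sed -i "s/&(T\[...,0\]>16)/\&(T[...,0]>16)\&(np.ptp(f['pixels'].astype(int),axis=2)<30)/" h.py
python3 -c "
from h import *
f=tilt();W=cloud(f);s=r.sense();T=(W-s['position'])@Rot(s)
for y in(-20,20):
  m=(abs(T[...,1]-y)<1.5)&(T[...,2]<40)&(T[...,0]>10)&(T[...,0]<70)
  o=np.argsort(T[m][:,0])[::6];print(np.c_[T[m],f['pixels'][m]][o].round().astype(int).tolist()[:28])
"
```

```text
t 16.2 pos [406.5 383.7  40.3] F [-6.7 -3.9 14.7] grip 0.161 n 2443 tilt x,y (deg) [-1.32 -0.13] z0 4.04 ext [ 16.  -25.6   1.9] [31.4 24.5  5.1]
[[10, -21, 4, 198, 200, 200], [10, -19, 4, 196, 195, 197], [11, -21, 4, 197, 198, 200], [11, -20, -59, 46, 42, 40], [11, -20, -53, 47, 43, 44], [12, -20, 3, 195, 194, 197], [12, -19, -42, 44, 39, 42], [12, -20, -43, 46, 42, 43], [12, -20, -44, 44, 41, 40], [12, -20, -45, 40, 39, 39], [12, -21, -53, 46, 45, 45], [12, -20, -60, 46, 39, 37], [12, -20, 4, 191, 192, 194], [12, -20, -59, 46, 42, 39], [12, -19, -45, 46, 42, 42], [12, -21, -61, 43, 38, 40], [12, -19, -43, 45, 41, 42], [12, -19, -54, 41, 38, 36], [12, -21, -47, 38, 36, 35], [12, -20, -46, 51, 46, 44], [12, -19, -46, 48, 45, 42], [12, -19, -46, 46, 42, 45], [12, -19, -44, 43, 38, 36], [12, -21, -56, 47, 40, 42], [12, -19, -61, 40, 40, 38], [12, -20, -61, 47, 40, 40], [12, -19, -50, 43, 38, 37], [12, -21, -49, 36, 33, 35]]
[[10, 21, -84, 46, 44, 41], [10, 21, -83, 36, 31, 34], [11, 21, 5, 197, 199, 200], [11, 21, -86, 40, 35, 36], [11, 19, -59, 46, 42, 42], [11, 19, -45, 50, 45, 45], [12, 19, -57, 43, 37, 40], [12, 19, -51, 47, 41, 42], [12, 19, -60, 43, 41, 39], [12, 19, -59, 52, 46, 48], [12, 19, -45, 46, 41, 40], [12, 19, -59, 40, 37, 35], [12, 19, -61, 46, 39, 42], [12, 20, -55, 41, 36, 37], [12, 20, -46, 41, 38, 39], [12, 20, -61, 44, 42, 41], [12, 19, -49, 50, 40, 42], [12, 20, -58, 39, 33, 32], [12, 19, -60, 41, 33, 33], [12, 19, 3, 191, 193, 195], [12, 20, -50, 48, 42, 44], [12, 20, -53, 45, 40, 42], [12, 20, -53, 46, 42, 43], [12, 20, -49, 48, 41, 41], [12, 21, 5, 192, 192, 193], [12, 20, -49, 47, 42, 43], [12, 19, -58, 43, 39, 42], [13, 19, -59, 44, 35, 39]]
```

It has rotated about 2° so far at 15 N. I'll ease the grip to 20 N and press on.

>>> {"op": "play_rows", "data": {"plan": [[[0,0,0],0],[[0,0,0.1],0],[[0,0,0.1],0],[[0,0,0],0]], "grip": 1, "force": 20}}

```text
t: 16.6
position: [406.8, 384.2, 39.4]
tool_rot: [-3.14, -0.003, 0.104]
ft_force: [-9.2, -4.2, 21.5]
grip_width: 0.161
grip_force: 29.9
```

```bash
python3 -c "
from h import *
tilt()"
```

```text
t 16.65 pos [406.8 384.2  39.4] F [-9.6 -4.6 22.3] grip 0.156 n 2501 tilt x,y (deg) [-2.54 -0.07] z0 3.67 ext [ 16.  -25.5   0.9] [31.8 24.6  4.3]
```

>>> {"op": "play_rows", "data": {"plan": [[[0,0,0.1],0],[[0,0,0.1],0],[[0,0,0.1],0],[[0,0,0.1],0],[[0,0,0],0]]}}

```text
t: 17.15
position: [406.0, 384.3, 35.5]
tool_rot: [-3.14, -0.001, 0.104]
ft_force: [-13.3, -2.8, 25.0]
grip_width: 0.162
grip_force: 32.1
```

```bash
python3 -c "
from h import *
tilt()"
```

```text
t 17.2 pos [405.9 384.3  35.5] F [-12.9  -4.5  24.9] grip 0.161 n 2612 tilt x,y (deg) [-7.65 -0.26] z0 2.13 ext [ 16.  -25.5  -3.4] [32.6 24.5  1.5]
```

Friction at the rest's edge is opposing the rotation. I'll draw back in −x while pressing, so that it helps instead.

>>> {"op": "play_rows", "data": {"plan": [[[-0.2,0,0.05],0],[[-0.2,0,0.1],0],[[-0.15,0,0.1],0],[[-0.1,0,0.1],0],[[-0.1,0,0.1],0],[[-0.1,0,0.1],0],[[-0.05,0,0],0]]}}

```text
t: 17.9
position: [400.0, 383.8, 29.1]
tool_rot: [-3.138, -0.009, 0.104]
ft_force: [1.6, 0.5, 7.6]
grip_width: 0.162
grip_force: 29.8
```

```bash
python3 -c "
from h import *
tilt()"
```

```text
t 17.95 pos [399.8 383.8  29. ] F [1.  0.1 7.9] grip 0.159 n 3131 tilt x,y (deg) [-16.91  -0.04] z0 1.9 ext [ 16.  -25.5  -9.9] [35.9 24.5 -1.6]
```

>>> {"op": "play_rows", "data": {"plan": [[[-0.05,0,0.1],0],[[-0.05,0,0.1],0],[[-0.05,0,0.1],0],[[-0.05,0,0.1],0],[[0,0,0],0],[[0,0,0],0]]}}

```text
t: 18.55
position: [397.7, 383.5, 24.9]
tool_rot: [-3.138, -0.008, 0.104]
ft_force: [0.3, 0.2, 7.5]
grip_width: 0.153
grip_force: 29.9
```

```bash
python3 -c "
from h import *
tilt()"
```

```text
t 18.6 pos [397.7 383.5  25. ] F [ 0.4 -0.6  8.7] grip 0.162 n 2969 tilt x,y (deg) [-23.78   0.  ] z0 2.77 ext [ 16.  -25.6 -14.2] [36.  24.4 -3.4]
```

>>> {"op": "play_rows", "data": {"plan": [[[0,0,-3],0],[[0,0,-4.5],0],[[0,0,-4.5],0],[[0.62,4.32,0],0],[[0.62,4.32,0],0],[[0.62,4.32,0],0],[[0.62,4.32,0],0],[[0.62,4.32,0],0],[[0.62,4.32,0],7.2],[[0,0,0],7.2]]}}

```text
t: 19.6
position: [460.0, 123.7, 142.8]
tool_rot: [3.141, -0.004, -0.159]
ft_force: [-0.4, 0.3, -1.7]
grip_width: 0.159
grip_force: 28.6
```

>>> {"op": "play_rows", "data": {"plan": [[[0,0,0],0],[[0,0,0],0],[[0,0,0],0]]}}

```text
t: 19.9
position: [458.0, 128.4, 141.6]
tool_rot: [-3.141, -0.001, -0.145]
ft_force: [0.8, 0.2, -0.9]
grip_width: 0.164
grip_force: 28.6
```

```bash
python3 - <<'E'
from h import *
f=tilt();np.savez('w8.npz',**f);W=cloud(f);s=r.sense();R=Rot(s);p=s['position'];T=(W-p)@R;print(s['tool_rot'],s['grip_force'])
gray=(np.ptp(f['pixels'].astype(int),axis=2)<30)&(f['pixels'].min(2)>60)
m=gray&(abs(T[...,0])<45)&(abs(T[...,1])<29)&(T[...,2]>-25)&(T[...,2]<15)&(T[...,0]>14)
Q=T[m];A=np.c_[Q[:,:2],np.ones(len(Q))];
for _ in range(5):
    c=np.linalg.lstsq(np.c_[Q[:,:2],np.ones(len(Q))],Q[:,2],rcond=None)[0];Q=T[m][abs(T[m]@[-c[0],-c[1],1]-c[2])<1.5]
n=np.array([c[0],c[1],-1]);n/=np.linalg.norm(n)
th=np.arctan(-c[0]);print('theta',np.degrees(th),'y ext',np.percentile(Q[:,1],[.5,99.5]),'x ext',np.percentile(Q[:,0],[98,99,99.7]))
# edge of plate in fitted-plane coords
xe=[np.percentile(Q[abs(Q[:,1]-y)<3][:,0],97) for y in range(-21,23,6)];print('edge by y',np.round(xe,1))
np.save('sl.npy',[*c])
E
```

```text
t 19.95 pos [457.9 128.5 141.5] F [-1.1  0.5 -1.2] grip 0.157 n 2986 tilt x,y (deg) [-23.58  -0.05] z0 2.56 ext [ 16.  -25.6 -14.5] [36.  24.5 -3.6]
[-3.14150533e+00 -3.26345022e-04 -1.44928434e-01] 28.594246208667755
theta 22.946573369101294 y ext [-25.28214489  24.05947852] x ext [36.56599377 36.89339359 37.06872709]
edge by y [36.5 36.4 36.4 36.4 36.5 36.4 36.4 36.5]
```

```bash
python3 - <<'E'
from h import *
for nm in('w2','w4','w5'):
    f=dict(np.load(nm+'.npz'));W=cloud(f);im=f['pixels']
    ax=np.array([np.cos(np.radians(-8.4)),np.sin(np.radians(-8.4)),0]);ay=np.array([-ax[1],ax[0],0])
    D=W-np.array([475.2,127.6,64.8]);X=D@ax;Y=D@ay
    m=(abs(X)<45)&(abs(Y)<42)&(W[...,2]>35)&(W[...,2]<95)&(im.min(2)>90);Q=np.c_[X[m],Y[m],W[...,2][m]]
    k=np.ones(len(Q),bool);c=np.array([.44,0,64.8]);k=abs(Q[:,2]-Q[:,:2]@c[:2]-c[2])<5
    for _ in range(6):
        c=np.linalg.lstsq(np.c_[Q[k][:,:2],np.ones(k.sum())],Q[k][:,2],rcond=None)[0];k=abs(Q[:,2]-Q[:,:2]@c[:2]-c[2])<1.5
    q=Q[k];lx=np.percentile(q[abs(q[:,1])<20][:,0],[.7,99.3]);ly=np.percentile(q[abs(q[:,0])<20][:,1],[.7,99.3])
    rc=cv2.minAreaRect(q[:,:2].astype(np.float32))
    print(nm,k.sum(),'slope',np.degrees(np.arctan(c[:2])).round(2),'x',lx.round(1),'y',ly.round(1),'z0',c[2].round(1),rc)
    fx,fy=lx.mean(),ly.mean();F=np.array([475.2,127.6,0])+fx*ax+fy*ay;F[2]=c[:2]@[fx,fy]+c[2];print('  centre',F.round(1))
E
```

```text
w2 5074 slope [23.77 -0.11] x [-35.5  36.2] y [-34.5  34.2] z0 64.8 ((0.3281593322753906, -0.04288482666015625), (70.18601989746094, 73.87548065185547), 89.75211334228516)
  centre [475.5 127.4  65. ]
w4 10135 slope [ 2.388e+01 -2.000e-02] x [-35.7  36.2] y [-34.4  34.1] z0 64.8 ((0.3909492492675781, -0.3984718322753906), (74.04437255859375, 70.23226165771484), 0.11365024745464325)
  centre [475.4 127.4  64.9]
w5 6814 slope [2.384e+01 1.000e-02] x [-35.7  36.4] y [-34.3  33.9] z0 64.8 ((0.3214569091796875, -0.19186782836914062), (69.75927734375, 73.97734069824219), 89.74201965332031)
  centre [475.5 127.4  65. ]
```

>>> {"op": "play_rows", "data": {"plan": [[[0.3,-0.08,2.5],0],[[0.28,0,2.5],0],[[0,0,1.2],0],[[0,0,0],0],[[0,0,0],0]]}}

```text
t: 20.45
position: [464.2, 127.9, 79.8]
tool_rot: [-3.141, -0.001, -0.147]
ft_force: [-0.2, -0.2, -0.8]
grip_width: 0.157
grip_force: 28.6
```

```bash
python3 - <<'E'
from h import *
go((463.7,128.5,68.2),-8.4)
f=tilt();cv2.imwrite('pics/j.png',cv2.resize(f['pixels'],(768,576)))
E
```

```text
t 20.45 pos [464.2 127.9  79.8] yaw -8.4 rot [-3.1415e+00 -5.0000e-04 -1.4700e-01] -> shift cm [-0.06 -0.05  1.16] turn -0.0
t 20.5 pos [464.7 127.9  80.4] F [-0.1 -0.1 -0.2] grip 0.155 n 3061 tilt x,y (deg) [-2.309e+01 -1.000e-02] z0 2.76 ext [ 16.  -25.7 -13.6] [36.  24.5 -3. ]
```

View pics/j.png

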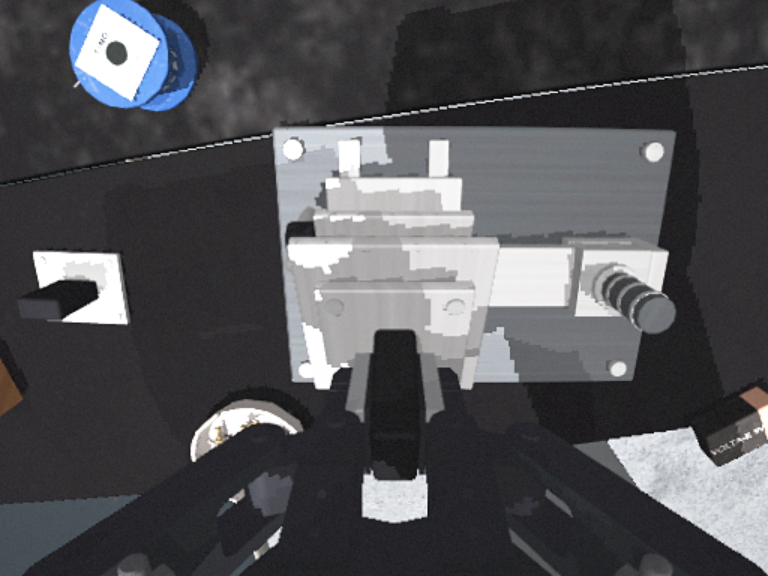

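The view shows the slide's far edge at 316–475 (centre 395) over the face's top edge at 288–498 (centre 393). It is square, and the pin is seated at (635,300). Lowering to contact.

>>> {"op": "play_rows", "data": {"plan": [[[-0.06,-0.04,0.5],0],[[0,0,0.5],0],[[0,0,0],0],[[0,0,0],0]]}}

```text
t: 20.9
position: [463.3, 128.1, 69.2]
tool_rot: [3.142, 0.0, -0.148]
ft_force: [0.1, -0.0, -0.1]
grip_width: 0.161
grip_force: 28.6
```

>>> {"op": "play_rows", "data": {"plan": [[[0,0,0.1],0],[[0,0,0.1],0],[[0,0,0],0]]}}

```text
t: 21.2
position: [463.7, 128.1, 67.5]
tool_rot: [-3.141, -0.0, -0.148]
ft_force: [-0.7, 0.5, 1.4]
grip_width: 0.157
grip_force: 28.9
```

```bash
python3 -c "
from h import *
go((463.7,128.5,68.2),-8.4)
print(r.sense()['ft_force'],r.sense()['torque'])"
```

```text
t 21.2 pos [463.7 128.1  67.5] yaw -8.5 rot [-3.1415e+00 -5.0000e-04 -1.4800e-01] -> shift cm [-0.   -0.04 -0.07] turn -0.1
[-0.69140436  0.46436365  1.37691022] [ 0.04153815 -0.01356316  0.02350839]
```

>>> {"op": "play_rows", "data": {"plan": [[[0.05,0,0.1],0],[[0.05,0,0.1],0],[[0,0,0],0]]}}

```text
t: 21.5
position: [464.9, 127.9, 65.6]
tool_rot: [-3.141, -0.001, -0.148]
ft_force: [-0.4, -0.1, 4.5]
grip_width: 0.157
grip_force: 29.3
```

```bash
cat > cmp.py <<'E'
from h import *
f=r.grab_frame('wrist');s=r.sense();R=Rot(s);T=(cloud(f)-s['position'])@R
print(s['t'],s['position'].round(1),s['ft_force'].round(1),s['torque'].round(2))
g=(f['pixels'].min(2)>80)&(np.ptp(f['pixels'].astype(int),axis=2)<30)
def fit(m,c0,tol=2.5):
    Q=T[m];c=np.array(c0,float)
    for i in range(8):
        k=abs(Q@[-c[0],-c[1],1]-c[2])<(tol if i<3 else 1.3);c=np.linalg.lstsq(np.c_[Q[k][:,:2],np.ones(k.sum())],Q[k][:,2],rcond=None)[0]
    print(k.sum(),'tilt',np.degrees(np.arctan(c[:2])).round(2),'z0',c[2].round(2),'x',np.percentile(Q[k][:,0],[.5,99.5]).round(1),'y',np.percentile(Q[k][:,1],[.5,99.5]).round(1));return c
p=fit(g&(T[...,0]>13)&(T[...,0]<36)&(abs(T[...,1])<23.5),(-.43,0,2.6))
q=fit(g&(T[...,0]>0)&(T[...,0]<55)&((T[...,0]>39)|(abs(T[...,1])>27))&(abs(T[...,1]+.6)<38),(-.43,0,8),4)
print('normal gap top-to-face',(q[2]+q[0]*25-p[2]-p[0]*25)*np.cos(np.arctan(p[0])))
E
python3 cmp.py
```

```text
21.55 [464.8 127.9  65.6] [-0.  -1.3  4. ] [-0.08 -0.04  0.02]
3042 tilt [-23.86   0.07] z0 2.78 x [13.2 35.9] y [-23.2  23.3]
4334 tilt [-23.53   0.05] z0 8.05 x [ 0.8 48.9] y [-35.2  33.7]
normal gap top-to-face 4.97080501411494
```

>>> {"op": "play_rows", "data": {"plan": [[[0.04,0,0.08],0],[[0.04,0,0.08],0],[[0,0,0],0],[[0,0,0],0],[[0,0,0],0]]}}

```text
t: 22.05
position: [465.7, 127.8, 64.2]
tool_rot: [-3.142, -0.001, -0.148]
ft_force: [-0.9, -0.8, 6.2]
grip_width: 0.162
grip_force: 29.5
```

```bash
python3 cmp.py
```

```text
22.1 [465.7 127.8  64.2] [-1.3 -0.3  5.4] [-0.06  0.1   0.03]
3062 tilt [-23.68  -0.03] z0 2.66 x [13.2 35.9] y [-23.3  23.3]
4319 tilt [-23.55   0.03] z0 8.03 x [ 0.8 48.8] y [-35.2  33.7]
normal gap top-to-face 4.981366169368547
```

```bash
python3 -c "
from plant import r
print(r.hand_in())"
```

```text
the job is handed in; nothing more can be done
None
```

The job is handed in at 22 s: the pin is seated in the fork, and the slide is held flush, square and centred to about 1 mm on the 23.8° face, pressed in about 4 mm of its 10 mm travel. The handed-in result gave no verdict.

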